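# Get the oil filter out from behind the service fluids

## Task

Three containers (a spray can, a square tin and a bottle) stand close around the oil filter on the stock tray. First stand all three on the rubber mat, then stand the filter on the round pad in the middle of the job tray, and then put each container back upright on the very spot of the stock tray where it stood. Keep the containers and the filter upright all the time, and do not disturb the mug, the wrench or the bearing.

Things in the scene. Friction and masses are not known exactly. Their poses are not given: they have to be found in the camera images.
- spray_can: Loose spray can, standing: plain steel cylinder 50 mm diameter, 106 mm high, with a black round cap 42 mm diameter on top (130 mm overall). About 0.3 kg. Origin: centre of the underside; z up its axis.
- square_tin: Loose bare metal tin, standing: square 50 x 50 mm, 105 mm high, with a black screw cap 24 mm diameter, off centre, on top (120 mm overall). About 0.3 kg. Origin: centre of the underside; z up, x and y square to its sides. It stands roughly square with the stock tray.
- neck_bottle: Loose grey plastic bottle, standing: round, 52 mm diameter and straight up to 98 mm, then a shoulder and a narrow neck with a white cap 24 mm diameter (130 mm overall). About 0.3 kg. Origin: centre of the underside; z up its axis.
- oil_filter: Loose spin-on oil filter, standing: short white cylinder, fluted near its closed top, 58 mm diameter, 70 mm high, about 0.25 kg. Origin: centre of the underside; z up its axis. The three taller containers stand to its left, right and front with gaps of about 12 mm, so it can be reached only once they are away.
- stock_tray: Fixed grey tray 160 (x) by 215 mm (y), floor 4 mm thick, rim 12 mm high, 3 mm thick. Origin: centre of the underside; x away from the robot at yaw 0. Flat dark pads, 62 mm across, level with the floor, mark the places: filter x=34, y=0 mm; containers (which is where varies) x=34, y=68; x=34, y=-68; x=-34, y=0. Each starts within 4 mm of its pad's centre.
- park_mat: Fixed flat black ribbed rubber mat, 190 x 190 mm, top 4 mm above the bench, empty at the start: the side area for the containers. Origin: centre of the underside; x and y along its edges.
- job_tray: Fixed bare aluminium tray, 130 x 130 mm, floor 4 mm thick, rim 12 mm high and 3 mm thick, empty at the start, with a flat dark round pad 66 mm diameter, level with the floor, in its middle. Origin: centre of the underside; x and y along its edges.
- mug: Bystander: loose white ceramic mug, 80 mm diameter, 90 mm high, with a handle at its +y side. Origin: centre of the underside.
- wrench: Bystander: loose steel wrench, about 150 mm long, lying flat on the bench at the far side, along its own x. Origin: under its middle.
- bearing: Bystander: loose dark steel bearing, a disc 62 mm diameter and 18 mm high with a hub 26 mm diameter rising to 22 mm. Origin: centre of the underside.
Not all that is in view belongs to the job. What is shaped like the square_tin but red is not meant.

How it is judged:
On the way, in this order (a step that is already met when the one before it is completed fails the run):
1. the spray can, the tin and the bottle all stand on the rubber mat, let go, the filter still in its place (x of spray_can in the frame of park_mat between -0.09 and 0.09 m and y of spray_can in the frame of park_mat between -0.09 and 0.09 m and z of spray_can in the frame of park_mat between 0 and 0.009 m and angle between each of spray_can, square_tin, neck_bottle's own z axis and vertical below 0.1 rad and linear speed of each of spray_can, square_tin, neck_bottle below 0.02 m/s and contact force between the fingers and spray_can below 0.3 N and x of square_tin in the frame of park_mat between -0.09 and 0.09 m and y of square_tin in the frame of park_mat between -0.09 and 0.09 m and z of square_tin in the frame of park_mat between 0 and 0.009 m and contact force between the fingers and square_tin below 0.3 N and x of neck_bottle in the frame of park_mat between -0.09 and 0.09 m and y of neck_bottle in the frame of park_mat between -0.09 and 0.09 m and z of neck_bottle in the frame of park_mat between 0 and 0.009 m and contact force between the fingers and neck_bottle below 0.3 N and distance of oil_filter from where it was at the start of the episode below 0.03 m), for 0.2 s.
2. the filter stands on the pad in the job tray, let go, while the three containers stand on the mat (horizontal distance between oil_filter and job_tray below 0.015 m and z of oil_filter in the frame of job_tray between 0 and 0.009 m and angle between each of oil_filter, spray_can, square_tin, neck_bottle's own z axis and vertical below 0.1 rad and linear speed of each of oil_filter, spray_can, square_tin, neck_bottle below 0.02 m/s and contact force between the fingers and oil_filter below 0.3 N and x of spray_can in the frame of park_mat between -0.09 and 0.09 m and y of spray_can in the frame of park_mat between -0.09 and 0.09 m and z of spray_can in the frame of park_mat between 0 and 0.009 m and contact force between the fingers and spray_can below 0.3 N and x of square_tin in the frame of park_mat between -0.09 and 0.09 m and y of square_tin in the frame of park_mat between -0.09 and 0.09 m and z of square_tin in the frame of park_mat between 0 and 0.009 m and contact force between the fingers and square_tin below 0.3 N and x of neck_bottle in the frame of park_mat between -0.09 and 0.09 m and y of neck_bottle in the frame of park_mat between -0.09 and 0.09 m and z of neck_bottle in the frame of park_mat between 0 and 0.009 m and contact force between the fingers and neck_bottle below 0.3 N), for 0.2 s.
At the end, for the whole second after the job is handed in: The filter stands upright and at rest on the job tray's floor within 15 mm of the tray's centre, and the spray can, the tin and the bottle stand upright and at rest on the stock tray, each within 15 mm of the spot where it stood at the start; all released (horizontal distance between oil_filter and job_tray below 0.015 m and z of oil_filter in the frame of job_tray between 0 and 0.009 m and angle between each of oil_filter, spray_can, square_tin, neck_bottle's own z axis and vertical below 0.1 rad and linear speed of each of oil_filter, spray_can, square_tin, neck_bottle below 0.02 m/s and contact force between the fingers and oil_filter below 0.3 N and distance of each of spray_can, square_tin, neck_bottle from where it was at the start of the episode below 0.015 m and z of spray_can in the frame of stock_tray between 0 and 0.009 m and contact force between the fingers and spray_can below 0.3 N and z of square_tin in the frame of stock_tray between 0 and 0.009 m and contact force between the fingers and square_tin below 0.3 N and z of neck_bottle in the frame of stock_tray between 0 and 0.009 m and contact force between the fingers and neck_bottle below 0.3 N); the robot touches nothing.
It fails at once if the mug, the wrench or the bearing is moved by more than 30 mm (distance of any of mug, wrench, bearing from where it was at the start of the episode above 0.03 m).
It fails at once if a container or the filter is tipped by more than 35 degrees (angle between any of spray_can, square_tin, neck_bottle, oil_filter's own z axis and vertical above 0.61 rad).
It also fails if it takes over 147 s, if anything falls off the work surface, if the arm or the gripper's body presses on something with over 40 N, if the wrist force passes 120 N, or if a joint passes its speed limit or range.

## Robot

A 7-joint arm with a two-finger parallel gripper is mounted at the origin on the work surface. World frame = base frame: x ahead of the robot, y to its left, z up, the work surface at z = 0. Lengths are in m, angles in rad, forces in N, time in s.
With the tool pointing down it reaches from about 0.35 to 0.9 m from the base axis. Payload 8.1 kg.
Tool frame: the origin (TCP) lies midway between the tips of the shut fingers; the grasp point (between the pads) lies 19 mm behind it; z points along the fingers, y is the line along which they close (so a half turn about z gives the same grasp; the last joint's range is limited). The gripper opens to 92 mm and grips with 3 to 60 N. Pads are 19 mm wide; open, the fingers measure 130 mm over their backs; the gripper's body (75 mm by 190 mm) begins 47 mm behind the grasp point.
Start: joints at [-0.103, 0.434, 0.025, 1.573, -0.012, 1.134, -0.075], TCP at [0.625, -0, 0.227] pointing down, gripper open.
Joint ranges: [-2.62, 2.62], [-0.44, 2.09], [-1.27, 1.32], [0.08, 2.57], [-1.32, 4.46], [0.12, 2], [-2.74, 2.74]. Speed limits (rad/s): [2.22, 2.22, 3.01, 3.01, 3.14, 3.14, 3.14].

## Interface

Orientations are given as a rotation vector (axis times angle).
In Python, from cell import arm gives the robot as it stands.
- The arm moves only by the tool carry_out, never from a script. Its arguments are lists of equal length, an entry for each row: "claw": the finger opening in cm, from 0 to 9.18; "delta_pos": the shift along the tool's x, y, z in cm, a list of three; "angular": the turn, a rotation vector about the tool's x, y, z in rad, a list of three. In form: {"claw": [claw, ...], "delta_pos": [[dx, dy, dz], ...], "angular": [[ax, ay, az], ...]}. A call has 1 to 20 rows; each row shifts and turns the commanded pose from where the row before left it, along the tool's axes as they then stand; what a row does not reach is not made up. A row lasts 1/10 s, in which the tool goes at most 50 mm and 8.59 degrees, less where a joint would pass 70% of its speed; a pose out of reach is approached as far as the arm can. A call with a gripper value outside its range is refused whole. The fingers move at their own pace and stop on an object; "force" is the grip in N (left out, the last holds). Time passes only in rows, so rows that do not move let the fingers close. It gives the time, the measured TCP pose, the force, the opening and the grip force at its end, in the units of the state.
- arm.observe(): the state, without advancing time (a new reading comes with each control period).
- arm.get_image(name): name is "scene" or "side" or "wrist"; returns a dict with "frame" (420x560x3 uint8, red, green, blue), "mtx" (3x3 intrinsics, pixels), "dist" ([k1, k2, p1, p2, k3] as OpenCV has them; the pictures are not rectified), "T" (4x4, takes a point from camera to world coordinates). Camera axes: x right, y down, z forward; pixel columns grow to the right and rows downward; lengths in m; the calibration is good to about 2 mm. A picture is of the moment at which its call begins. There is no depth.
- arm.sign_off(): hands the job in; it is judged then, once.
Trained networks look in a picture, given as the dict that the camera call returned (one of the last four; its "shot" number tells which), for a name from the list of things; names that differ only in an ending like _2 or _b are one class to them, and where a whole thing is asked for, a point or a joint stands for the part that bears it (a point fixed in the world has none). Each returns a list of dicts, best first, with "conf" (0 to 1); they miss things now and then, are a little off and sometimes report something else, mostly with a low value. They report only what shows in the picture. A call takes as long as a camera call. They do not tell look-alikes from the thing itself.
- arm.look_for(label, picture): "centre" ([column, row] as shares, 0 to 1, of the picture: columns of its width, rows of its height, amid what is visible of it).
- arm.trace(label, picture): "region" (420x560 bool, what is visible of it) and "centre" ([column, row] as shares, 0 to 1, of the picture: columns of its width, rows of its height, amid what is visible of it).
- arm.place_of(label, picture): "centre" ([column, row] as shares, 0 to 1, of the picture: columns of its width, rows of its height: a listed point, or the origin of a listed thing).
The state is a dict: "clock": time; "joints": joint angles; "dq": joint speeds; "joint_efforts": joint torques, N m; "position": TCP position; "ee_rot": TCP orientation; "force": force on the tool from outside, world axes, zero at the start; "ft_torque": the same for the moment, N m; "width": opening from 0.0 (shut) to 1.0 (fully open); "gripper_force": force on a finger pad.
Only numpy, scipy, OpenCV 4.12 (cv2) and the standard library are available. Lean on these libraries where they do the work, as an engineer would, in place of code of your own. Each camera call takes 0.05 s, during which the arm holds its last target. There are 200 camera calls.

## Working session

There is one attempt and no reset: what is moved stays moved. The work goes in short steps, Python scripts to look and compute and a tool call to move; the robot and the scene stay as the last step left them, time stands still between calls to the robot, and variables do not carry over. Pictures are saved under pics/ and viewed, at most 14 in all, crops included, and the job is handed in when it is done.

Besides the shell and the picture viewer there is one more tool, called after "Request:" as a command line: name --argument value ..., lists and objects as JSON in quotes. carry_out: Moves the arm, as the interface text tells. Its arguments: {"type":"object","properties":{"claw":{"type":"array","items":{"type":"number"}},"delta_pos":{"type":"array","items":{"type":"array","items":{"type":"number"}}},"angular":{"type":"array","items":{"type":"array","items":{"type":"number"}}},"force":{"type":"number"}},"required":["claw","delta_pos","angular"]}

```bash
mkdir -p pics; cat > h.py <<'E'
import numpy as np, cv2
from cell import arm
def ray(p,c):
    u=np.array([[[c[0]*560,c[1]*420]]],float)
    n=cv2.undistortPoints(u,np.array(p["mtx"]),np.array(p["dist"]))[0,0]
    T=np.array(p["T"]); return T[:3,3],T[:3,:3]@np.array([n[0],n[1],1])
def at_z(p,c,z):
    o,d=ray(p,c); return o+d*(z-o[2])/d[2]
def proj(p,X):
    T=np.linalg.inv(np.array(p["T"])); 
    r=cv2.projectPoints(np.array(X,float).reshape(-1,1,3),cv2.Rodrigues(T[:3,:3])[0],T[:3,3],np.array(p["mtx"]),np.array(p["dist"]))[0]
    return r[:,0]
def save(p,n): cv2.imwrite("pics/"+n,cv2.cvtColor(p["frame"],cv2.COLOR_RGB2BGR))
E
python3 - <<'E'
from h import *
s=arm.observe(); print({k:np.round(s[k],3) for k in ("clock","position","ee_rot","width","force")})
Z=dict(spray_can=.004,square_tin=.004,neck_bottle=.004,oil_filter=.004,stock_tray=0,park_mat=0,job_tray=0,mug=0,wrench=0,bearing=0)
for n in("scene","side","wrist"):
    p=arm.get_image(n); save(p,n+"0.png"); print(n,np.round(p["T"],3)[:3,3])
    for k,z in Z.items():
        for r in arm.place_of(k,p)[:3]:
            c=r["centre"]; print(k,round(r["conf"],2),np.round(np.array(c)*[560,420]),np.round(at_z(p,c,z)[:2],4))
E
```

```text
{'clock': np.float64(0.0), 'position': array([ 0.624, -0.   ,  0.226]), 'ee_rot': array([-2.221e+00, -2.221e+00,  2.000e-03]), 'width': np.float64(0.999), 'force': array([-0.154, -0.049,  0.252])}
scene [1.165 0.574 0.962]
spray_can 0.57 [379. 238.] [0.4518 0.279 ]
square_tin 0.91 [456. 252.] [0.3565 0.4585]
square_tin 0.74 [412. 309.] [0.5743 0.4548]
square_tin 0.73 [445. 289.] [0.4761 0.4886]
neck_bottle 0.72 [342. 238.] [0.5126 0.2036]
oil_filter 0.69 [363. 248.] [0.5043 0.2663]
stock_tray 0.53 [387. 269.] [0.5163 0.3484]
park_mat 0.94 [223. 154.] [ 0.4857 -0.2673]
job_tray 0.89 [266. 216.] [0.5829 0.0022]
mug 0.79 [173. 215.] [ 0.749  -0.1931]
wrench 0.84 [220. 258.] [0.7621 0.0069]
wrench 0.37 [361. 250.] [0.5082 0.2638]
bearing 0.89 [306. 299.] [0.713  0.2464]
bearing 0.46 [391. 269.] [0.5098 0.3543]
side [ 0.062 -0.848  0.963]
spray_can 0.6 [206. 194.] [0.4506 0.2702]
square_tin 0.97 [188. 163.] [0.4613 0.4544]
square_tin 0.86 [160. 170.] [0.367  0.4612]
square_tin 0.68 [218. 173.] [0.5291 0.3502]
oil_filter 0.8 [223. 187.] [0.5113 0.2748]
stock_tray 0.9 [216. 195.] [0.4796 0.254 ]
park_mat 0.94 [305. 317.] [ 0.4785 -0.277 ]
job_tray 0.79 [282. 228.] [0.5852 0.0222]
mug 0.81 [373. 261.] [ 0.7403 -0.2075]
wrench 0.66 [333. 215.] [7.511e-01 6.000e-04]
bearing 0.64 [285. 177.] [0.7189 0.2335]
bearing 0.37 [224. 189.] [0.5134 0.2683]
wrist [0.626 0.083 0.384]
park_mat 0.76 [179. 361.] [ 0.4803 -0.2704]
job_tray 0.79 [244. 167.] [0.5827 0.006 ]
mug 0.86 [367. 325.] [ 0.7401 -0.208 ]
wrench 0.56 [397. 173.] [ 0.7582 -0.0011]
```

View pics/scene0.png

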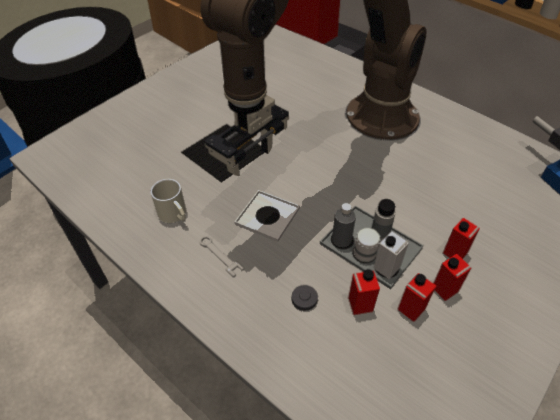

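View pics/side0.png

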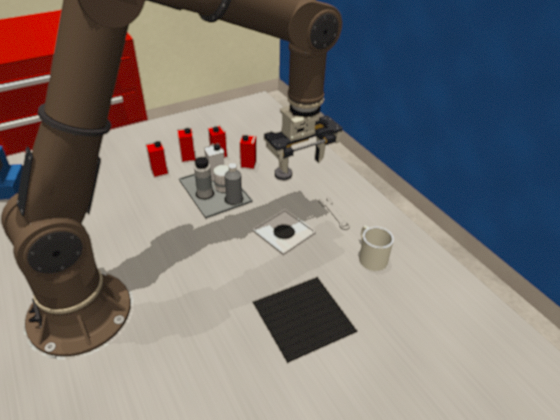

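The scene view shows the three containers around the white filter at (367,243): spray can with black cap (385,215), white-capped bottle (344,225) and bare metal tin (390,257). Four red look-alike tins are at (461,238), (452,277), (417,297) and (364,292). The target is the bare metal tin on the stock tray, and I'll confirm it in a crop. First I'll move the wrist camera above the tray.

Request:
carry_out --claw '[9.1,9.1,9.1,9.1,9.1,9.1,9.1,9.1,9.1,9.1,9.1,9.1]' --delta_pos '[[3,-1,-1],[3,-1,-1],[3,-1,-1],[3,-1,-1],[3,-1,-1],[3,-1,-1],[3,-1,-1],[3,-1,-1],[3,-2,-1],[3,-2,-1],[0,0,0],[0,0,0]]' --angular '[[0,0,0],[0,0,0],[0,0,0],[0,0,0],[0,0,0],[0,0,0],[0,0,0],[0,0,0],[0,0,0],[0,0,0],[0,0,0],[0,0,0]]' --force 15

```text
clock: 2.85
position: [0.5046, 0.3008, 0.327]
ee_rot: [2.219, 2.224, 0.001]
force: [0.5, -1.2, -0.5]
width: 0.99
gripper_force: 0.0
```

```bash
cat > look.py <<'E'
from h import *
import sys
tag=sys.argv[1]; names=sys.argv[2].split(","); cams=sys.argv[3].split(",")
s=arm.observe(); print({k:np.round(s[k],3) for k in ("clock","position","ee_rot","width")})
for n in cams:
    p=arm.get_image(n); save(p,n+tag+".png"); print(n)
    for k in names:
        z=0 if k in("stock_tray","park_mat","job_tray","mug","wrench","bearing") else .004
        for r in arm.place_of(k,p)[:3]:
            c=r["centre"]; print(k,round(r["conf"],2),np.round(np.array(c)*[560,420]),np.round(at_z(p,c,z)[:2],4))
E
python3 look.py 1 spray_can,square_tin,neck_bottle,oil_filter,stock_tray,bearing wrist,scene; python3 look.py 1b park_mat,job_tray,mug,wrench scene,side
```

```text
{'clock': np.float64(2.85), 'position': array([0.505, 0.301, 0.327]), 'ee_rot': array([2.219e+00, 2.224e+00, 1.000e-03]), 'width': np.float64(0.99)}
wrist
spray_can 0.75 [242. 177.] [0.4484 0.2734]
spray_can 0.73 [331. 329.] [0.5887 0.0112]
square_tin 0.97 [292. 128.] [0.5201 0.3429]
square_tin 0.97 [261.  10.] [0.4783 0.4902]
square_tin 0.67 [381. 122.] [0.6416 0.3516]
neck_bottle 0.75 [290. 225.] [0.5175 0.1993]
oil_filter 0.69 [291. 175.] [0.5183 0.2757]
stock_tray 0.76 [269. 178.] [0.4868 0.2712]
bearing 0.94 [423. 197.] [0.7163 0.2426]
scene
spray_can 0.75 [380. 239.] [0.4507 0.2829]
square_tin 0.85 [455. 249.] [0.3527 0.4519]
square_tin 0.81 [388. 270.] [0.5199 0.3502]
square_tin 0.78 [446. 292.] [0.4835 0.4961]
neck_bottle 0.76 [341. 242.] [0.5254 0.2094]
oil_filter 0.81 [362. 252.] [0.5165 0.2712]
oil_filter 0.75 [306. 296.] [0.7092 0.2424]
stock_tray 0.23 [267. 215.] [0.5795 0.0006]
bearing 0.84 [307. 299.] [0.71   0.2487]
bearing 0.24 [381. 242.] [0.4545 0.2884]
{'clock': np.float64(3.55), 'position': array([0.505, 0.3  , 0.327]), 'ee_rot': array([-2.222, -2.221,  0.   ]), 'width': np.float64(0.99)}
scene
park_mat 0.66 [225. 151.] [ 0.4724 -0.2701]
job_tray 0.79 [268. 215.] [0.5783 0.0032]
mug 0.94 [170. 212.] [ 0.7457 -0.2074]
wrench 0.68 [222. 254.] [0.7505 0.0022]
wrench 0.41 [225. 153.] [ 0.4766 -0.2658]
side
park_mat 0.76 [305. 317.] [ 0.479  -0.2776]
mug 0.75 [371. 260.] [ 0.7384 -0.2043]
wrench 0.51 [335. 213.] [0.7628 0.0048]
```

View pics/wrist1.png

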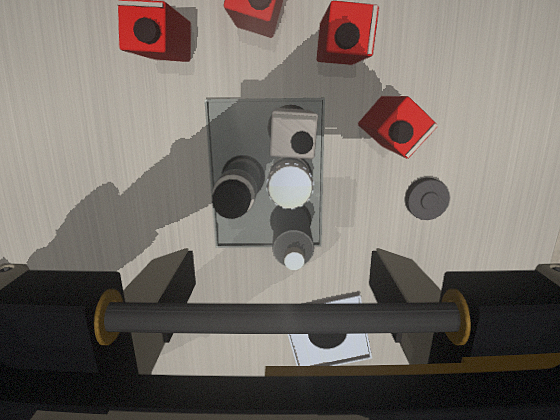

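The wrist view shows the stock tray from about (207,98) to (321,244). The bare tin is at (295,135), the spray can's cap at (233,196), the filter at (290,186) and the bottle's cap at (293,261). The red tins at (152,30), (255,12), (348,30) and (400,128) stand off the tray, so they aren't the one meant. Next I'll confirm this in a crop and refine the positions.

```bash
python3 - <<'E'
from h import *
p=arm.get_image("wrist"); f=p["frame"].copy()
w=lambda u,v,z: np.round(at_z(p,[u/560,v/420],z)[:2],4)
for u,v in((207,98),(325,98),(321,243),(217,244)): print("tray",w(u,v,.012))
print("spray cap",w(233,196,.134),"bottle cap",w(293,261,.134),"filter top",w(290,186,.074))
for u,v in((274,111),(317,112),(314,158),(272,155)): print("tin top",w(u,v,.109))
def circ(x,y,z,r): 
    t=np.linspace(0,6.28,40); pts=proj(p,[[x+r*np.cos(a),y+r*np.sin(a),z] for a in t]); return pts
off=np.array([190,80]);k=5
g=cv2.resize(f[80:280,190:345],None,fx=4 if 0 else 3.0,fy=3.0,interpolation=cv2.INTER_CUBIC)
for (x,y,z,r) in ((.4484,.2734,.134,.021),(.5175,.1993,.134,.012),(.5183,.2757,.074,.029),(.5184,.3429,.109,.025)):
    pts=((circ(x,y,z,r)-off)*3).astype(int); cv2.polylines(g,[pts.reshape(-1,1,2)],True,(255,255,0),1)
save({"frame":g},"crop1.png")
E
```

```text
tray [0.4068 0.3816]
tray [0.5628 0.3811]
tray [0.5644 0.1729]
tray [0.4081 0.1714]
spray cap [0.4537 0.2818] bottle cap [0.5182 0.2051] filter top [0.5157 0.2772]
tin top [0.4974 0.3682]
tin top [0.543  0.3672]
tin top [0.5411 0.318 ]
tin top [0.4949 0.3214]
```

View pics/crop1.png

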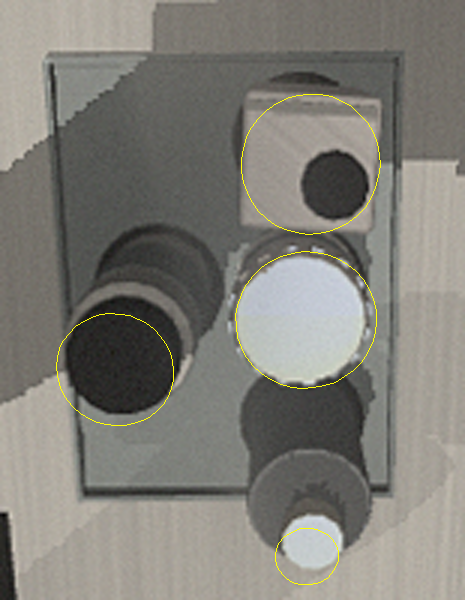

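The crop confirms it: the bare metal tin at (293,134) stands on the tray next to the filter, and it isn't one of the red ones. The estimated spots are spray can (0.452, 0.279), bottle (0.519, 0.206) and tin (0.519, 0.343). The tray is centred at (0.4855, 0.2765) with yaw about 0. Bottle first.

Request:
carry_out --claw '[9.1,9.1,9.1,9.1,9.1,9.1,9.1,9.1,9.1,9.1,9.1,9.1,9.1,9.1,9.1,9.1,9.1]' --delta_pos '[[-3,0.5,0],[-3,0.5,0],[-3.4,0.4,0],[0,0,2.5],[0,0,2.5],[0,0,2.5],[0,0,2.5],[0,0,2],[0,0,2],[0,0,2],[0,0,2],[0,0,2],[0,0,2],[0,0,2],[0,0,1.4],[0,0,0],[0,0,0]]' --angular '[[0,0,0],[0,0,0],[0,0,0],[0,0,0],[0,0,0],[0,0,0],[0,0,0],[0,0,0],[0,0,0],[0,0,0],[0,0,0],[0,0,0],[0,0,0],[0,0,0],[0,0,0],[0,0,0],[0,0,0]]' --force 25

```text
clock: 5.8
position: [0.5192, 0.2061, 0.073]
ee_rot: [-2.221, -2.221, 0.0]
force: [0.1, 0.8, 0.8]
width: 0.993
gripper_force: 0.0
```

Request:
carry_out --claw '[6,4.5,4.5,4.5,4.5,4.5,4.5,4.5]' --delta_pos '[[0,0,0],[0,0,0],[0,0,0],[0,0,0],[0,0,0],[0,0,0],[0,0,0],[0,0,0]]' --angular '[[0,0,0],[0,0,0],[0,0,0],[0,0,0],[0,0,0],[0,0,0],[0,0,0],[0,0,0]]' --force 25

```text
clock: 6.6
position: [0.519, 0.206, 0.0728]
ee_rot: [-2.222, -2.221, -0.0]
force: [-1.0, 0.0, 3.1]
width: 0.56
gripper_force: 25.0
```

Request:
carry_out --claw '[4.5,4.5,4.5,4.5,4.5,4.5,4.5,4.5,4.5,4.5,4.5,4.5,4.5,4.5,4.5,4.5,4.5,4.5,4.5,4.5]' --delta_pos '[[0,0,-1],[0,0,-2],[0,0,-3],[0,0,-3],[0,0,-3],[0,0,-3],[0,0,-2],[-1,0,0],[-2,0,0],[-3,0,0],[-4,0,0],[-4,0,0],[-4,0,0],[-4,0,0],[-4,0,0],[-4,0,0],[-4,0,0],[-4,0,0],[-4,0,0],[-3,0,0]]' --angular '[[0,0,0],[0,0,0],[0,0,0],[0,0,0],[0,0,0],[0,0,0],[0,0,0],[0,0,0],[0,0,0],[0,0,0],[0,0,0],[0,0,0],[0,0,0],[0,0,0],[0,0,0],[0,0,0],[0,0,0],[0,0,0],[0,0,0],[0,0,0]]'

```text
clock: 8.6
position: [0.5169, -0.2475, 0.2413]
ee_rot: [-2.224, -2.217, 0.003]
force: [0.8, 0.1, -2.4]
width: 0.562
gripper_force: 25.0
```

```bash
python3 look.py 2 park_mat,spray_can,square_tin,oil_filter,neck_bottle scene,side
```

```text
{'clock': np.float64(8.6), 'position': array([ 0.517, -0.248,  0.241]), 'ee_rot': array([-2.224, -2.217,  0.003]), 'width': np.float64(0.562)}
scene
park_mat 0.83 [221. 151.] [ 0.48  -0.279]
spray_can 0.73 [379. 240.] [0.4558 0.2819]
spray_can 0.28 [174. 216.] [ 0.7499 -0.1846]
square_tin 0.91 [447. 292.] [0.4808 0.4986]
square_tin 0.68 [360. 302.] [0.6378 0.3505]
square_tin 0.64 [411. 310.] [0.5801 0.4548]
oil_filter 0.88 [366. 251.] [0.5074 0.2767]
neck_bottle 0.85 [215. 119.] [ 0.384  -0.4096]
side
park_mat 0.93 [304. 314.] [ 0.4826 -0.2691]
spray_can 0.66 [204. 193.] [0.4476 0.2768]
square_tin 0.92 [248. 164.] [0.6383 0.3494]
square_tin 0.92 [156. 169.] [0.3557 0.47  ]
square_tin 0.85 [188. 158.] [0.4721 0.4782]
oil_filter 0.71 [224. 186.] [0.5173 0.2764]
oil_filter 0.6 [215. 171.] [0.5262 0.3682]
neck_bottle 0.83 [316. 251.] [ 0.6207 -0.1047]
```

View pics/side2.png

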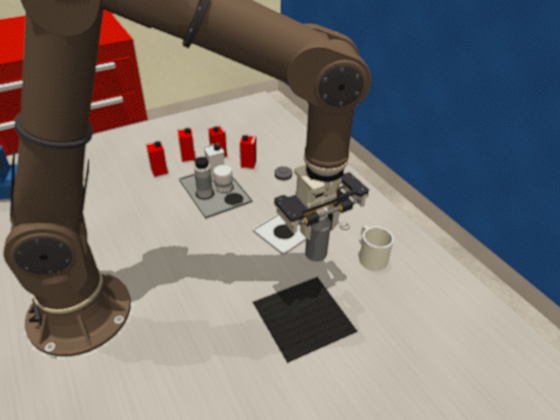

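The bottle is held upright and the other containers are undisturbed. I'll measure the mat's orientation before placing.

```bash
python3 - <<'E'
from h import *
p=arm.get_image("side"); 
for u,v in((254,297),(320,280),(355,325),(293,356)): print(np.round(at_z(p,[u/560,v/420],.004)[:2],3))
E
```

```text
[ 0.397 -0.166]
[ 0.574 -0.199]
[ 0.57  -0.357]
[ 0.397 -0.357]
```

Request:
carry_out --claw '[4.5,4.5,4.5,4.5,4.5,4.5,4.5,4.5,4.5,4.5,4.5,4.5,4.5,4.5,4.5,4.5]' --delta_pos '[[-3,0,0],[-3,0,0],[-2,0,0],[-0.4,0,0],[0,0,2],[0,0,2.5],[0,0,2.5],[0,0,2.5],[0,0,2],[0,0,2],[0,0,1.2],[0,0,0.8],[0,0,0.6],[0,0,0.5],[0,0,0],[0,0,0]]' --angular '[[0,0,0],[0,0,0],[0,0,0],[0,0,0],[0,0,0],[0,0,0],[0,0,0],[0,0,0],[0,0,0],[0,0,0],[0,0,0],[0,0,0],[0,0,0],[0,0,0],[0,0,0],[0,0,0]]'

```text
clock: 10.85
position: [0.5192, -0.3282, 0.0772]
ee_rot: [2.221, 2.221, 0.0]
force: [-0.4, -0.5, -2.8]
width: 0.559
gripper_force: 25.0
```

Request:
carry_out --claw '[4.5,4.5,4.5,4.5]' --delta_pos '[[0,0,0.2],[0,0,0.2],[0,0,0],[0,0,0]]' --angular '[[0,0,0],[0,0,0],[0,0,0],[0,0,0]]'

```text
clock: 11.25
position: [0.5192, -0.3282, 0.0729]
ee_rot: [2.221, 2.221, 0.0]
force: [0.9, 0.3, -1.2]
width: 0.561
gripper_force: 25.0
```

Request:
carry_out --claw '[6,8,9.1,9.1,9.1,9.1,9.1,9.1,9.1,9.1,9.1,9.1,9.1,9.1]' --delta_pos '[[0,0,0],[0,0,0],[0,0,0],[0,0,0],[0,0,-1],[0,0,-2],[0,0,-3],[0,0,-3],[0,0,-4],[0,0,-4],[2,0,0],[3,0,0],[4,0,0],[4,0,0]]' --angular '[[0,0,0],[0,0,0],[0,0,0],[0,0,0],[0,0,0],[0,0,0],[0,0,0],[0,0,0],[0,0,0],[0,0,0],[0,0,0],[0,0,0],[0,0,0],[0,0,0]]'

```text
clock: 12.65
position: [0.5188, -0.1971, 0.2436]
ee_rot: [2.222, 2.219, 0.001]
force: [1.2, 0.3, 0.8]
width: 0.993
gripper_force: 0.0
```

```bash
python3 look.py 3 park_mat,neck_bottle,job_tray wrist,scene
```

```text
{'clock': np.float64(12.65), 'position': array([ 0.519, -0.197,  0.244]), 'ee_rot': array([2.222e+00, 2.219e+00, 1.000e-03]), 'width': np.float64(0.993)}
wrist
park_mat 0.79 [248. 232.] [ 0.4767 -0.2774]
neck_bottle 0.96 [283. 274.] [ 0.5205 -0.334 ]
neck_bottle 0.34 [249. 228.] [ 0.4785 -0.2697]
scene
park_mat 0.76 [223. 151.] [ 0.4744 -0.2755]
neck_bottle 0.57 [201. 152.] [ 0.5266 -0.3186]
job_tray 0.67 [267. 214.] [0.5783 0.0009]
```

View pics/wrist3.png

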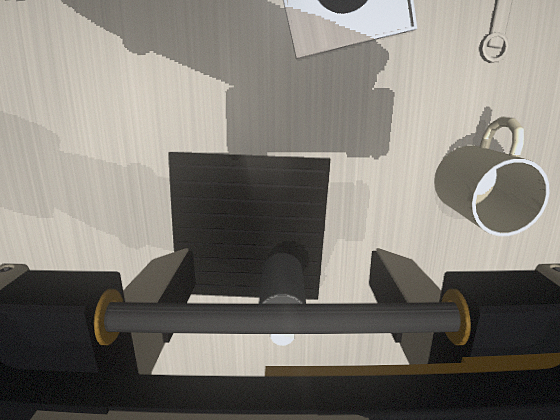

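The bottle stands on the mat at (283,270). The mat spans (169,152) to (318,298), almost square with the axes, centred near (0.477, -0.274). The tin is next.

Request:
carry_out --claw '[9.1,9.1,9.1,9.1,9.1,9.1,9.1,9.1,9.1,9.1,9.1,9.1,9.1,9.1,9.1,9.1,9.1]' --delta_pos '[[2,0,0],[4,0,0],[4,0,0],[4,0,0],[4,0,0],[4,0,0],[4,0,0],[4,0,0],[4,0,0],[4,0,0],[4,0,0],[4,0,0],[3,0,0],[3,0,0],[2,0,0],[0,0,0],[0,0,0]]' --angular '[[0,0,0],[0,0,0],[0,0,0],[0,0,0],[0,0,0],[0,0,0],[0,0,0],[0,0,0],[0,0,0],[0,0,0],[0,0,0],[0,0,0],[0,0,0],[0,0,0],[0,0,0],[0,0,0],[0,0,0]]'

```text
clock: 14.75
position: [0.5196, 0.3409, 0.2424]
ee_rot: [2.222, 2.22, -0.001]
force: [0.1, 0.3, 0.3]
width: 0.993
gripper_force: 0.0
```

Request:
carry_out --claw '[9.1,9.1,9.1,9.1,9.1,9.1,9.1,9.1,9.1,6,4.5,4.5,4.5,4.5,4.5,4.5,4.5]' --delta_pos '[[0.2,0,2.5],[0,0,2.5],[0,0,2.5],[0,0,2.5],[0,0,2.5],[0,0,2.2],[0,0,2],[0,0,0],[0,0,0],[0,0,0],[0,0,0],[0,0,0],[0,0,0],[0,0,0],[0,0,0],[0,0,0],[0,0,0]]' --angular '[[0,0,0],[0,0,0],[0,0,0],[0,0,0],[0,0,0],[0,0,0],[0,0,0],[0,0,0],[0,0,0],[0,0,0],[0,0,0],[0,0,0],[0,0,0],[0,0,0],[0,0,0],[0,0,0],[0,0,0]]'

```text
clock: 16.45
position: [0.5188, 0.3441, 0.0758]
ee_rot: [-2.221, -2.221, 0.0]
force: [-1.7, -0.6, 2.4]
width: 0.546
gripper_force: 24.5
```

Request:
carry_out --claw '[4.5,4.5,4.5,4.5,4.5,4.5,4.5,4.5,4.5,4.5,4.5,4.5,4.5,4.5,4.5,4.5,4.5,4.5,4.5,4.5]' --delta_pos '[[0,0,-1],[0,0,-2],[0,0,-3],[0,0,-3],[0,0,-3],[0,0,-3],[0,0,-2],[-1,0,0],[-2,0,0],[-3,0,0],[-4,0,0],[-4,0,0],[-4,0,0],[-4,0,0],[-4,0,0],[-4,0,0],[-4,0,0],[-4,0,0],[-4,0,0],[-4,0,0]]' --angular '[[0,0,0],[0,0,0],[0,0,0],[0,0,0],[0,0,0],[0,0,0],[0,0,0],[0,0,0],[0,0,0],[0,0,0],[0,0,0],[0,0,0],[0,0,0],[0,0,0],[0,0,0],[0,0,0],[0,0,0],[0,0,0],[0,0,0],[0,0,0]]'

```text
clock: 18.45
position: [0.5163, -0.1193, 0.244]
ee_rot: [-2.222, -2.218, 0.004]
force: [1.0, 0.4, -4.0]
width: 0.55
gripper_force: 24.5
```

Request:
carry_out --claw '[4.5,4.5,4.5,4.5,4.5,4.5,4.5,4.5,4.5,4.5,4.5,4.5,4.5,4.5]' --delta_pos '[[-4,0,0],[-3,0,0],[-2,0,0],[-0.6,0,0],[0,0,0],[0,0,2.5],[0,0,2.5],[0,0,2.5],[0,0,2.5],[0,0,2.5],[0,0,1.5],[0,0,1.5],[0,0,0.5],[0,0,0]]' --angular '[[0,0,0],[0,0,0],[0,0,0],[0,0,0],[0,0,0],[0,0,0],[0,0,0],[0,0,0],[0,0,0],[0,0,0],[0,0,0],[0,0,0],[0,0,0],[0,0,0]]'

```text
clock: 19.85
position: [0.5183, -0.2108, 0.085]
ee_rot: [-2.219, -2.221, 0.001]
force: [0.7, 0.5, -3.7]
width: 0.547
gripper_force: 24.5
```

Request:
carry_out --claw '[4.5,4.5,4.5,4.5,4.5]' --delta_pos '[[0,0,0.4],[0,0,0.3],[0,0,0],[0,0,0],[0,0,0]]' --angular '[[0,0,0],[0,0,0],[0,0,0],[0,0,0],[0,0,0]]'

```text
clock: 20.35
position: [0.5192, -0.2121, 0.079]
ee_rot: [2.221, 2.221, 0.0]
force: [-0.1, 0.1, -3.4]
width: 0.553
gripper_force: 24.5
```

Request:
carry_out --claw '[4.5,4.5,4.5,6,8,9.1,9.1,9.1,9.1,9.1,9.1,9.1,9.1,9.1]' --delta_pos '[[0,0,0.3],[0,0,0],[0,0,0],[0,0,0],[0,0,0],[0,0,0],[0,0,0],[0,0,-1],[0,0,-2],[0,0,-3],[0,0,-3],[0,0,-4],[0,0,-4],[0,0,0]]' --angular '[[0,0,0],[0,0,0],[0,0,0],[0,0,0],[0,0,0],[0,0,0],[0,0,0],[0,0,0],[0,0,0],[0,0,0],[0,0,0],[0,0,0],[0,0,0],[0,0,0]]'

```text
clock: 21.75
position: [0.5217, -0.2132, 0.2522]
ee_rot: [2.216, 2.215, 0.008]
force: [0.8, -0.3, 0.4]
width: 0.993
gripper_force: 0.0
```

```bash
python3 look.py 4 square_tin,neck_bottle,oil_filter,spray_can scene,side; python3 -c "
from h import *
print(np.round(arm.observe()['joints'],2))"
```

```text
{'clock': np.float64(21.75), 'position': array([ 0.522, -0.213,  0.252]), 'ee_rot': array([2.216, 2.215, 0.008]), 'width': np.float64(0.993)}
scene
square_tin 0.96 [410. 310.] [0.5794 0.4527]
square_tin 0.86 [455. 251.] [0.3579 0.4542]
square_tin 0.78 [230. 166.] [ 0.5114 -0.2085]
neck_bottle 0.68 [204. 149.] [ 0.5128 -0.3245]
oil_filter 0.92 [364. 251.] [0.5098 0.2728]
oil_filter 0.69 [203. 151.] [ 0.5206 -0.3201]
spray_can 0.7 [378. 238.] [0.4523 0.2759]
side
square_tin 0.95 [249. 162.] [0.651  0.3605]
square_tin 0.75 [305. 288.] [ 0.5256 -0.202 ]
square_tin 0.73 [158. 168.] [0.3629 0.4726]
neck_bottle 0.7 [330. 326.] [ 0.5175 -0.3298]
oil_filter 0.88 [224. 189.] [0.5112 0.2655]
spray_can 0.92 [202. 192.] [0.4435 0.2824]
[ 0.17  0.31  0.16  1.72 -0.05  1.12  0.35]
```

View pics/side4.png

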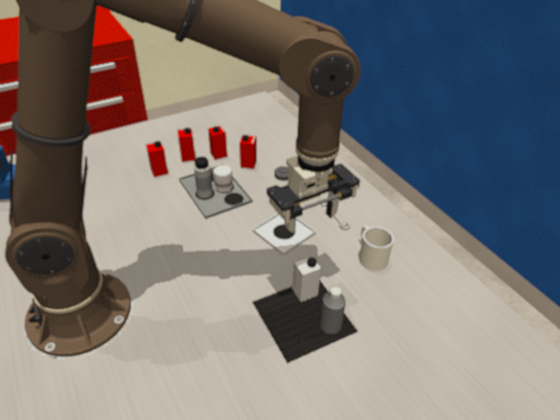

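The tin stands on the mat at (306,280) and the bottle at (332,310). The spray can and the filter haven't moved. Next I go over the spray can and turn 90°.

Request:
carry_out --claw '[9.1,9.1,9.1,9.1,9.1,9.1,9.1,9.1,9.1,9.1,9.1,9.1,9.1,9.1,9.1,9.1]' --delta_pos '[[2,0,0],[3.2,-0.7,0],[4,-0.5,0],[4,-0.5,0],[4,-0.5,0],[4,-0.5,0],[4,-0.5,0],[4,-0.5,0],[4,-0.5,0],[4,-0.5,0],[4,-0.5,0],[3,-0.5,0],[2,-0.5,0],[2,-0.5,0],[1,-0.5,0],[0,0,0]]' --angular '[[0,0,0],[0,0,0],[0,0,0],[0,0,0],[0,0,0],[0,0,0],[0,0,0],[0,0,0],[0,0,0],[0,0,0],[0,0,0],[0,0,0],[0,0,0],[0,0,0],[0,0,0],[0,0,0]]'

```text
clock: 23.85
position: [0.4461, 0.2813, 0.2454]
ee_rot: [-2.218, -2.224, 0.001]
force: [-0.2, -0.5, 0.7]
width: 0.99
gripper_force: 0.0
```

Request:
carry_out --claw '[9.1,9.1,9.1,9.1,9.1,9.1,9.1,9.1,9.1,9.1,9.1,9.1,9.1]' --delta_pos '[[0,0,0],[0,0,0],[0,0,0],[0,0,0],[0,0,0],[0,0,0],[0,0,0],[0,0,0],[0,0,0],[0,0,0],[0,0,0],[0,0,0],[0,0,0]]' --angular '[[0,0,0.1428],[0,0,0.1428],[0,0,0.1428],[0,0,0.1428],[0,0,0.1428],[0,0,0.1428],[0,0,0.1428],[0,0,0.1428],[0,0,0.1428],[0,0,0.1428],[0,0,0.1428],[0,0,0],[0,0,0]]'

```text
clock: 25.15
position: [0.4473, 0.2791, 0.2457]
ee_rot: [3.141, 0.005, 0.0]
force: [1.0, 0.7, 0.6]
width: 0.99
gripper_force: 0.0
```

```bash
python3 look.py 5 spray_can,oil_filter,stock_tray wrist; python3 -c "
from h import *
print(np.round(arm.observe()['joints'],2))"
```

```text
{'clock': np.float64(25.15), 'position': array([0.447, 0.279, 0.246]), 'ee_rot': array([3.141, 0.005, 0.   ]), 'width': np.float64(0.99)}
wrist
spray_can 0.64 [284. 166.] [0.4531 0.2758]
oil_filter 0.73 [284. 114.] [0.5126 0.2763]
stock_tray 0.98 [285. 140.] [0.4825 0.2749]
stock_tray 0.4 [528.  52.] [5.85e-01 3.00e-04]
[-0.77  0.26  0.13  1.79 -0.04  1.1  -2.19]
```

View pics/wrist5.png

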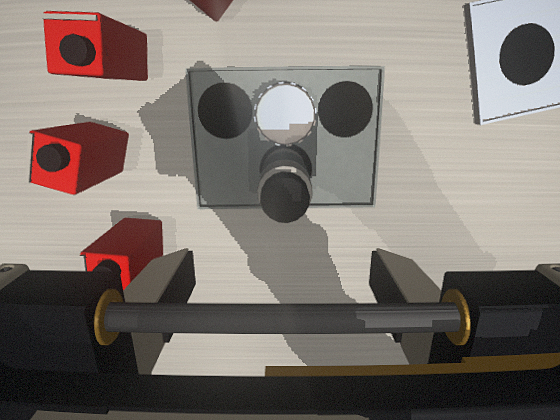

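The wrist view shows the can's cap at (285,194), the filter top at (285,112), and the two empty pads at (225,110) and (345,108).

```bash
python3 - <<'E'
from h import *
p=arm.get_image("wrist")
for n,u,v,z in(("cap",285,194,.134),("filter",285,112,.074),("padL",225,110,.004),("padR",345,108,.004),("job",527,53,.004)): print(n,np.round(at_z(p,[u/560,v/420],z)[:2],4))
E
```

```text
cap [0.4555 0.2764]
filter [0.5177 0.2761]
padL [0.5171 0.3431]
padR [0.5194 0.2079]
job [0.5833 0.0051]
```

Request:
carry_out --claw '[9.1,9.1,9.1,9.1,9.1,9.1,9.1,9.1,9.1,9.1,6,4.5,4.5,4.5,4.5,4.5,4.5,4.5]' --delta_pos '[[0.6,0.2,0],[0,0,2.5],[0,0,2.5],[0,0,2.5],[0,0,2.5],[0,0,2.5],[0,0,2.5],[0,0,2],[0,0,0],[0,0,0],[0,0,0],[0,0,0],[0,0,0],[0,0,0],[0,0,0],[0,0,0],[0,0,0],[0,0,0]]' --angular '[[0,0,0],[0,0,0],[0,0,0],[0,0,0],[0,0,0],[0,0,0],[0,0,0],[0,0,0],[0,0,0],[0,0,0],[0,0,0],[0,0,0],[0,0,0],[0,0,0],[0,0,0],[0,0,0],[0,0,0],[0,0,0]]'

```text
clock: 27.2
position: [0.4531, 0.2779, 0.0758]
ee_rot: [3.142, -0.0, 0.0]
force: [-0.2, -1.3, 3.4]
width: 0.539
gripper_force: 25.0
```

Request:
carry_out --claw '[4.5,4.5,4.5,4.5,4.5,4.5,4.5,4.5,4.5,4.5,4.5,4.5,4.5,4.5,4.5,4.5,4.5,4.5,4.5,4.5]' --delta_pos '[[0,0,-1],[0,0,-2],[0,0,-3],[0,0,-3],[0,0,-3],[0,0,-3],[0,0,-2],[0,1,0],[0,2,0],[-0.3,3,0],[-0.5,4,0],[-0.5,4,0],[0,4,0],[0,4,0],[0,4,0],[0,4,0],[0,4,0],[0,4,0],[0,4,0],[0,4,0]]' --angular '[[0,0,0],[0,0,0],[0,0,0],[0,0,0],[0,0,0],[0,0,0],[0,0,0],[0,0,0],[0,0,0],[0,0,0],[0,0,0],[0,0,0],[0,0,0],[0,0,0],[0,0,0],[0,0,0],[0,0,0],[0,0,0],[0,0,0],[0,0,0]]'

```text
clock: 29.2
position: [0.4382, -0.1838, 0.2446]
ee_rot: [-3.141, 0.001, 0.003]
force: [1.0, 1.3, -3.5]
width: 0.537
gripper_force: 25.0
```

Request:
carry_out --claw '[4.5,4.5,4.5,4.5,4.5,4.5,4.5]' --delta_pos '[[0,4,0],[0,3,0],[0,2,0],[0,0.4,0],[0,0,0],[0,0,0],[0,0,0]]' --angular '[[0,0,0],[0,0,0],[0,0,0],[0,0,0],[0,0,0],[0,0,0],[0,0,0]]'

```text
clock: 29.9
position: [0.44, -0.2746, 0.2454]
ee_rot: [-3.141, -0.003, 0.001]
force: [-1.0, 0.3, -3.4]
width: 0.541
gripper_force: 25.0
```

Request:
carry_out --claw '[4.5,4.5,4.5,4.5,4.5,4.5,4.5,4.5,4.5,4.5,4.5,4.5,4.5]' --delta_pos '[[0,0,2.5],[0,0,2.5],[0,0,2.5],[0,0,2.5],[0,0,2.5],[0,0,1.5],[0,0,1],[0,0,0.6],[0,0,0.6],[0,0,0.4],[0,0,0.3],[0,0,0],[0,0,0]]' --angular '[[0,0,0],[0,0,0],[0,0,0],[0,0,0],[0,0,0],[0,0,0],[0,0,0],[0,0,0],[0,0,0],[0,0,0],[0,0,0],[0,0,0],[0,0,0]]'

```text
clock: 31.2
position: [0.4401, -0.2761, 0.077]
ee_rot: [3.141, -0.0, 0.001]
force: [-0.2, 0.5, -2.4]
width: 0.541
gripper_force: 25.0
```

Request:
carry_out --claw '[4.5,6,8,9.1,9.1,9.1,9.1,9.1,9.1,9.1,9.1,9.1,9.1,9.1,9.1,9.1]' --delta_pos '[[0,0,0.1],[0,0,0],[0,0,0],[0,0,0],[0,0,0],[0,0,-1],[0,0,-2],[0,0,-3],[0,0,-3],[0,0,-4],[0,0,-4],[0,-2,0],[0,-3,0],[0,-4,0],[0,-4,0],[0,0,0]]' --angular '[[0,0,0],[0,0,0],[0,0,0],[0,0,0],[0,0,0],[0,0,0],[0,0,0],[0,0,0],[0,0,0],[0,0,0],[0,0,0],[0,0,0],[0,0,0],[0,0,0],[0,0,0],[0,0,0]]'

```text
clock: 32.8
position: [0.4401, -0.1408, 0.2462]
ee_rot: [-3.139, -0.011, -0.0]
force: [0.4, -0.4, 0.1]
width: 0.992
gripper_force: 0.0
```

```bash
python3 look.py 6 square_tin,neck_bottle,oil_filter,spray_can,park_mat,job_tray scene,side
```

```text
{'clock': np.float64(32.8), 'position': array([ 0.44 , -0.141,  0.246]), 'ee_rot': array([-3.139, -0.011, -0.   ]), 'width': np.float64(0.992)}
scene
square_tin 0.95 [361. 304.] [0.6419 0.3548]
square_tin 0.93 [457. 252.] [0.3579 0.4603]
square_tin 0.63 [411. 308.] [0.5753 0.4515]
neck_bottle 0.66 [201. 151.] [ 0.5231 -0.3225]
oil_filter 0.82 [364. 251.] [0.5106 0.2734]
oil_filter 0.39 [370. 245.] [0.484  0.2727]
spray_can 0.82 [231. 148.] [ 0.452  -0.2657]
park_mat 0.94 [224. 150.] [ 0.4723 -0.2772]
job_tray 0.95 [265. 214.] [ 0.5798 -0.0037]
side
square_tin 0.98 [305. 285.] [ 0.5296 -0.1944]
square_tin 0.85 [157. 169.] [0.3557 0.4687]
square_tin 0.78 [219. 154.] [0.5765 0.4502]
neck_bottle 0.88 [330. 326.] [ 0.516  -0.3294]
oil_filter 0.94 [222. 186.] [0.5101 0.2808]
spray_can 0.64 [289. 322.] [ 0.4362 -0.2734]
park_mat 0.73 [304. 315.] [ 0.4808 -0.2705]
job_tray 0.71 [283. 232.] [0.5811 0.0078]
```

View pics/side6.png

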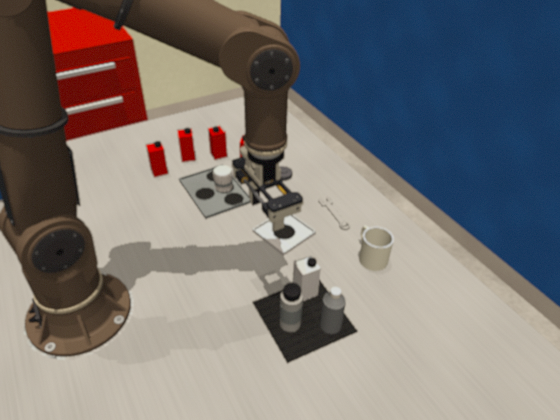

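All three containers stand on the mat: spray can (290,308), tin (306,278), bottle (332,310). Now the filter.

Request:
carry_out --claw '[9.1,9.1,9.1,9.1,9.1,9.1,9.1,9.1,9.1,9.1,9.1,9.1,9.1,9.1,9.1]' --delta_pos '[[0.8,-2,0],[1,-3,0],[1,-4,0],[1,-4,0],[1,-4,0],[1,-4,0],[1,-4,0],[1,-4,0],[0,-4,0],[0,-4,0],[0,-3,0],[0,-2,0],[0,-0.2,0],[0,0,0],[0,0,0]]' --angular '[[0,0,0],[0,0,0],[0,0,0],[0,0,0],[0,0,0],[0,0,0],[0,0,0],[0,0,0],[0,0,0],[0,0,0],[0,0,0],[0,0,0],[0,0,0],[0,0,0],[0,0,0]]'

```text
clock: 35.0
position: [0.5185, 0.2739, 0.2458]
ee_rot: [3.141, -0.004, 0.0]
force: [0.3, -0.4, -0.1]
width: 0.988
gripper_force: 0.0
```

```bash
python3 look.py 7 oil_filter,job_tray wrist
```

```text
{'clock': np.float64(35.0), 'position': array([0.519, 0.274, 0.246]), 'ee_rot': array([ 3.141, -0.004,  0.   ]), 'width': np.float64(0.988)}
wrist
oil_filter 0.66 [283. 174.] [0.5143 0.2716]
job_tray 0.67 [509. 114.] [0.5857 0.0051]
```

Request:
carry_out --claw '[9.1,9.1,9.1,9.1,9.1,9.1,9.1,9.1,9.1,9.1,9.1,9.1,7,5,5,5,5,5,5,5]' --delta_pos '[[-0.1,-0.2,2.5],[0,0,2.5],[0,0,2.5],[0,0,2.5],[0,0,2.5],[0,0,2.5],[0,0,2.5],[0,0,2],[0,0,2],[0,0,1],[0,0,0],[0,0,0],[0,0,0],[0,0,0],[0,0,0],[0,0,0],[0,0,0],[0,0,0],[0,0,0],[0,0,0]]' --angular '[[0,0,0],[0,0,0],[0,0,0],[0,0,0],[0,0,0],[0,0,0],[0,0,0],[0,0,0],[0,0,0],[0,0,0],[0,0,0],[0,0,0],[0,0,0],[0,0,0],[0,0,0],[0,0,0],[0,0,0],[0,0,0],[0,0,0],[0,0,0]]'

```text
clock: 37.15
position: [0.5171, 0.2777, 0.021]
ee_rot: [3.141, -0.0, 0.0]
force: [-1.4, -2.1, 5.1]
width: 0.627
gripper_force: 25.0
```

Request:
carry_out --claw '[5,5,5,5,5,5,5,5,5,5,5,5,5,5,5,5,5]' --delta_pos '[[0,0,-1],[0,0,-2],[0,0,-3],[0,0,-3],[0,0,-3],[0.5,2,0],[1,3,0],[1,4,0],[1,4,0],[1,4,0],[1,4,0],[1,3,0],[0,2,0],[0,1.4,0],[0,0,0],[0,0,0],[0,0,0]]' --angular '[[0,0,0],[0,0,0],[0,0,0],[0,0,0],[0,0,0],[0,0,0],[0,0,0],[0,0,0],[0,0,0],[0,0,0],[0,0,0],[0,0,0],[0,0,0],[0,0,0],[0,0,0],[0,0,0],[0,0,0]]'

```text
clock: 38.85
position: [0.5819, 0.0061, 0.1407]
ee_rot: [-3.141, -0.004, 0.0]
force: [0.1, -0.0, -2.9]
width: 0.628
gripper_force: 25.0
```

```bash
python3 look.py 8 oil_filter,job_tray wrist,scene,side
```

```text
{'clock': np.float64(38.85), 'position': array([0.582, 0.006, 0.141]), 'ee_rot': array([-3.141, -0.004,  0.   ]), 'width': np.float64(0.628)}
wrist
oil_filter 0.78 [282. 260.] [0.5182 0.0049]
job_tray 0.68 [284. 192.] [0.5842 0.0031]
job_tray 0.19 [541.   5.] [ 0.7429 -0.2051]
scene
oil_filter 0.87 [267. 183.] [ 0.494  -0.0765]
job_tray 0.85 [264. 216.] [ 0.5876 -0.0028]
job_tray 0.42 [223. 150.] [ 0.4737 -0.2773]
side
oil_filter 0.65 [303. 287.] [ 0.5224 -0.1968]
oil_filter 0.61 [285. 198.] [0.6607 0.1357]
job_tray 0.81 [284. 229.] [0.5893 0.0158]
job_tray 0.46 [302. 318.] [ 0.4701 -0.2771]
```

View pics/wrist8.png

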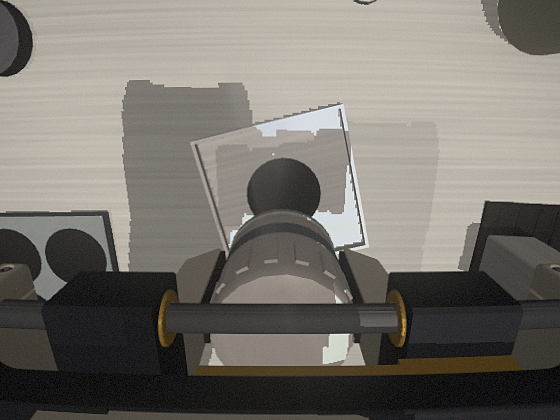

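The filter is held over the tray, and the pad is centred at (284,192), about (0.584, 0.003). I'll lower it.

Request:
carry_out --claw '[5,5,5,5,5,5,5,5,5,5,5]' --delta_pos '[[0.2,0,2],[0,0,2],[0,0,2],[0,0,2],[0,0,1.5],[0,0,1],[0,0,0.6],[0,0,0.4],[0,0,0.4],[0,0,0],[0,0,0]]' --angular '[[0,0,0],[0,0,0],[0,0,0],[0,0,0],[0,0,0],[0,0,0],[0,0,0],[0,0,0],[0,0,0],[0,0,0],[0,0,0]]'

```text
clock: 40.4
position: [0.5843, 0.004, 0.0221]
ee_rot: [-3.142, 0.0, -0.001]
force: [0.5, 0.0, -1.7]
width: 0.627
gripper_force: 25.0
```

Request:
carry_out --claw '[5,5,7,9.1,9.1,9.1,9.1,9.1,9.1,9.1,9.1,9.1,9.1,9.1,9.1]' --delta_pos '[[0,0,0.1],[0,0,0],[0,0,0],[0,0,0],[0,0,0],[0,0,0],[0,0,-1],[0,0,-2],[0,0,-3],[0,0,-4],[0,0,-4],[0,0,-4],[0,0,-4],[0,0,0],[0,0,0]]' --angular '[[0,0,0],[0,0,0],[0,0,0],[0,0,0],[0,0,0],[0,0,0],[0,0,0],[0,0,0],[0,0,0],[0,0,0],[0,0,0],[0,0,0],[0,0,0],[0,0,0],[0,0,0]]'

```text
clock: 41.9
position: [0.5844, 0.0039, 0.2422]
ee_rot: [-3.141, 0.0, -0.004]
force: [-0.6, 0.1, -1.0]
width: 0.989
gripper_force: 0.0
```

```bash
python3 look.py 9 oil_filter,job_tray wrist,scene; python3 look.py 9s oil_filter,spray_can,neck_bottle,square_tin side
```

```text
{'clock': np.float64(41.9), 'position': array([0.584, 0.004, 0.242]), 'ee_rot': array([-3.141,  0.   , -0.004]), 'width': np.float64(0.989)}
wrist
oil_filter 0.91 [283. 173.] [0.5828 0.0016]
scene
oil_filter 0.62 [268. 212.] [5.732e-01 5.000e-04]
job_tray 0.94 [266. 216.] [0.5828 0.0023]
job_tray 0.74 [309. 298.] [0.7063 0.2506]
{'clock': np.float64(42.2), 'position': array([0.583, 0.004, 0.24 ]), 'ee_rot': array([ 3.141e+00, -0.000e+00, -3.000e-03]), 'width': np.float64(0.987)}
side
oil_filter 0.61 [283. 232.] [0.5777 0.0029]
spray_can 0.88 [291. 322.] [ 0.4399 -0.2759]
spray_can 0.7 [373. 260.] [ 0.7408 -0.2077]
neck_bottle 0.77 [331. 323.] [ 0.5222 -0.325 ]
square_tin 0.91 [218. 153.] [0.5782 0.4593]
square_tin 0.85 [158. 170.] [0.3575 0.4621]
square_tin 0.75 [184. 159.] [0.4606 0.4835]
```

View pics/wrist9.png

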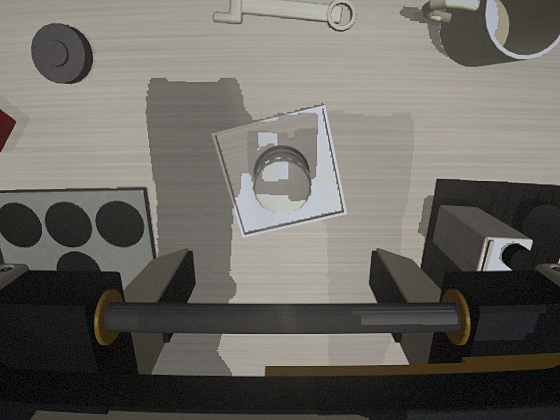

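The filter stands on the pad, its base near (283,173). The tray corners (213,133), (325,104), (345,212) and (243,236) put the tray centre at about (281,172). Now I return the containers, spray can first.

Request:
carry_out --claw '[9.1,9.1,9.1,9.1,9.1,9.1,9.1,9.1,9.1,9.1,9.1,9.1]' --delta_pos '[[-1,2,0],[-1.5,3,0],[-2,4,0],[-2,4,0],[-2,4,0],[-2,4,0],[-2,4,0],[-1.8,2,0],[0,1,0],[0,0,0],[0,0,0],[0,0,0]]' --angular '[[0,0,0],[0,0,0],[0,0,0],[0,0,0],[0,0,0],[0,0,0],[0,0,0],[0,0,0],[0,0,0],[0,0,0],[0,0,0],[0,0,0]]'

```text
clock: 43.65
position: [0.442, -0.2745, 0.2406]
ee_rot: [-3.141, -0.004, 0.0]
force: [0.3, 1.3, -0.9]
width: 0.993
gripper_force: 0.0
```

Request:
carry_out --claw '[9.1,9.1,9.1,9.1,9.1,9.1,9.1,9.1,9.1,6,4.5,4.5,4.5,4.5,4.5,4.5,4.5]' --delta_pos '[[0,0,2.5],[0,0,2.5],[0,0,2.5],[0,0,2.5],[0,0,2.5],[0,0,2.2],[0,0,1.7],[0,0,0],[0,0,0],[0,0,0],[0,0,0],[0,0,0],[0,0,0],[0,0,0],[0,0,0],[0,0,0],[0,0,0]]' --angular '[[0,0,0],[0,0,0],[0,0,0],[0,0,0],[0,0,0],[0,0,0],[0,0,0],[0,0,0],[0,0,0],[0,0,0],[0,0,0],[0,0,0],[0,0,0],[0,0,0],[0,0,0],[0,0,0],[0,0,0]]'

```text
clock: 45.35
position: [0.4411, -0.2762, 0.0769]
ee_rot: [3.141, -0.0, 0.0]
force: [0.1, 0.2, 2.8]
width: 0.542
gripper_force: 25.0
```

Request:
carry_out --claw '[4.5,4.5,4.5,4.5,4.5,4.5,4.5,4.5,4.5,4.5,4.5,4.5,4.5,4.5,4.5,4.5,4.5,4.5,4.5,4.5]' --delta_pos '[[0,0,-1],[0,0,-2],[0,0,-3],[0,0,-3],[0,0,-3],[0,0,-3],[0,0,-2],[0,-1,0],[0,-2,0],[0.3,-3,0],[0.5,-4,0],[0.5,-4,0],[0,-4,0],[0,-4,0],[0,-4,0],[0,-4,0],[0,-4,0],[0,-4,0],[0,-4,0],[0,-4,0]]' --angular '[[0,0,0],[0,0,0],[0,0,0],[0,0,0],[0,0,0],[0,0,0],[0,0,0],[0,0,0],[0,0,0],[0,0,0],[0,0,0],[0,0,0],[0,0,0],[0,0,0],[0,0,0],[0,0,0],[0,0,0],[0,0,0],[0,0,0],[0,0,0]]'

```text
clock: 47.35
position: [0.4522, 0.1857, 0.2454]
ee_rot: [3.141, 0.001, -0.003]
force: [1.0, -0.2, -3.5]
width: 0.541
gripper_force: 25.0
```

Request:
carry_out --claw '[4.5,4.5,4.5,4.5,4.5,4.5,4.5]' --delta_pos '[[0,-4,0],[0,-3,0],[0,-2,0],[0,-0.4,0],[0,0,0],[0,0,0],[0,0,0]]' --angular '[[0,0,0],[0,0,0],[0,0,0],[0,0,0],[0,0,0],[0,0,0],[0,0,0]]'

```text
clock: 48.05
position: [0.4541, 0.2765, 0.2465]
ee_rot: [3.141, -0.003, -0.0]
force: [0.0, -0.1, -3.2]
width: 0.538
gripper_force: 25.0
```

Now lower 17.0 cm to about z 0.0765.

Request:
carry_out --claw '[4.5,4.5,4.5,4.5,4.5,4.5,4.5,4.5,4.5,4.5,4.5,4.5,4.5]' --delta_pos '[[0,0,2.5],[0,0,2.5],[0,0,2.5],[0,0,2.5],[0,0,2.5],[0,0,1.5],[0,0,1],[0,0,0.6],[0,0,0.6],[0,0,0.4],[0,0,0.4],[0,0,0],[0,0,0]]' --angular '[[0,0,0],[0,0,0],[0,0,0],[0,0,0],[0,0,0],[0,0,0],[0,0,0],[0,0,0],[0,0,0],[0,0,0],[0,0,0],[0,0,0],[0,0,0]]'

```text
clock: 49.35
position: [0.4542, 0.2781, 0.0769]
ee_rot: [-3.141, 0.0, -0.001]
force: [0.9, -0.2, -2.7]
width: 0.539
gripper_force: 25.0
```

Request:
carry_out --claw '[4.5,6,8,9.1,9.1,9.1,9.1,9.1,9.1,9.1,9.1,9.1,9.1]' --delta_pos '[[0,0,0.1],[0,0,0],[0,0,0],[0,0,0],[0,0,0],[0,0,-1],[0,0,-2],[0,0,-3],[0,0,-3],[0,0,-4],[0,0,-4],[0,0,0],[0,0,0]]' --angular '[[0,0,0],[0,0,0],[0,0,0],[0,0,0],[0,0,0],[0,0,0],[0,0,0],[0,0,0],[0,0,0],[0,0,0],[0,0,0],[0,0,0],[0,0,0]]'

```text
clock: 50.65
position: [0.4544, 0.2783, 0.2471]
ee_rot: [-3.14, 0.0, -0.003]
force: [0.1, -0.0, -0.3]
width: 0.991
gripper_force: 0.0
```

Request:
carry_out --claw '[9.1,9.1,9.1,9.1,9.1,9.1,9.1,9.1,9.1,9.1,9.1,9.1,9.1]' --delta_pos '[[0,0,0],[0,0,0],[0,0,0],[0,0,0],[0,0,0],[0,0,0],[0,0,0],[0,0,0],[0,0,0],[0,0,0],[0,0,0],[0,0,0],[0,0,0]]' --angular '[[0,0,-0.1428],[0,0,-0.1428],[0,0,-0.1428],[0,0,-0.1428],[0,0,-0.1428],[0,0,-0.1428],[0,0,-0.1428],[0,0,-0.1428],[0,0,-0.1428],[0,0,-0.1428],[0,0,-0.1428],[0,0,0],[0,0,0]]'

```text
clock: 51.95
position: [0.4536, 0.2776, 0.2448]
ee_rot: [-2.226, -2.216, 0.003]
force: [0.3, 0.5, 0.2]
width: 0.991
gripper_force: 0.0
```

Request:
carry_out --claw '[9.1,9.1,9.1,9.1,9.1,9.1,9.1,9.1,9.1,9.1,9.1,9.1,9.1,9.1,9.1,9.1,9.1,9.1]' --delta_pos '[[-2,0,0],[-3,0.5,0],[-4,0.5,0],[-4,0.5,0],[-4,0.5,0],[-4,0.5,0],[-4,0.5,0],[-4,0.5,0],[-4,0.5,0],[-4,0.5,0],[-4,0.5,0],[-3,0.5,0],[-2,0.5,0],[-2,0.5,0],[-1,0,0],[0,0,0],[0,0,0],[0,0,0]]' --angular '[[0,0,0],[0,0,0],[0,0,0],[0,0,0],[0,0,0],[0,0,0],[0,0,0],[0,0,0],[0,0,0],[0,0,0],[0,0,0],[0,0,0],[0,0,0],[0,0,0],[0,0,0],[0,0,0],[0,0,0],[0,0,0]]'

```text
clock: 53.75
position: [0.519, -0.2105, 0.2457]
ee_rot: [-2.22, -2.222, -0.001]
force: [-0.1, 0.1, -0.7]
width: 0.994
gripper_force: 0.0
```

```bash
python3 look.py 10 square_tin,neck_bottle,spray_can,stock_tray scene,side
```

```text
{'clock': np.float64(53.75), 'position': array([ 0.519, -0.211,  0.246]), 'ee_rot': array([-2.220e+00, -2.222e+00, -1.000e-03]), 'width': np.float64(0.994)}
scene
square_tin 0.95 [362. 299.] [0.6294 0.3487]
square_tin 0.81 [411. 310.] [0.5796 0.4545]
square_tin 0.66 [455. 251.] [0.3555 0.4542]
neck_bottle 0.9 [201. 151.] [ 0.5228 -0.3242]
spray_can 0.6 [379. 239.] [0.4512 0.2808]
stock_tray 0.89 [369. 248.] [0.4894 0.2756]
side
square_tin 0.98 [188. 158.] [0.4731 0.4823]
square_tin 0.85 [249. 165.] [0.6435 0.3452]
square_tin 0.82 [218. 154.] [0.5735 0.4512]
neck_bottle 0.78 [330. 324.] [ 0.5191 -0.3252]
spray_can 0.62 [331. 326.] [ 0.5194 -0.3308]
spray_can 0.56 [202. 193.] [0.4424 0.2808]
```

View pics/side10.png

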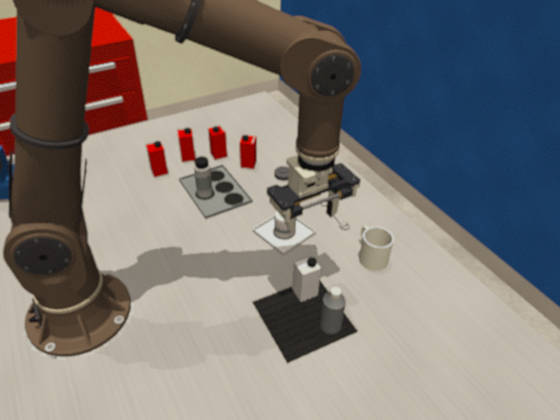

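The spray can is back at (203,180), the filter is on the job tray (285,222), and the tin and bottle are on the mat. Grip the tin.

Request:
carry_out --claw '[9.1,9.1,9.1,9.1,9.1,9.1,9.1,9.1,9.1,6,4.5,4.5,4.5,4.5,4.5,4.5,4.5]' --delta_pos '[[0,0,2.5],[0,0,2.5],[0,0,2.5],[0,0,2.5],[0,0,2.5],[0,0,2.4],[0,0,2],[0,0,0],[0,0,0],[0,0,0],[0,0,0],[0,0,0],[0,0,0],[0,0,0],[0,0,0],[0,0,0],[0,0,0]]' --angular '[[0,0,0],[0,0,0],[0,0,0],[0,0,0],[0,0,0],[0,0,0],[0,0,0],[0,0,0],[0,0,0],[0,0,0],[0,0,0],[0,0,0],[0,0,0],[0,0,0],[0,0,0],[0,0,0],[0,0,0]]'

```text
clock: 55.95
position: [0.5189, -0.2121, 0.0768]
ee_rot: [-2.222, -2.221, 0.0]
force: [-1.2, 1.0, 3.6]
width: 0.552
gripper_force: 24.5
```

Request:
carry_out --claw '[4.5,4.5,4.5,4.5,4.5,4.5,4.5,4.5,4.5,4.5,4.5,4.5,4.5,4.5,4.5,4.5,4.5,4.5,4.5,4.5]' --delta_pos '[[0,0,-1],[0,0,-2],[0,0,-3],[0,0,-3],[0,0,-3],[0,0,-3],[0,0,-2],[1,0,0],[2,0,0],[3,0,0],[4,0,0],[4,0,0],[4,0,0],[4,0,0],[4,0,0],[4,0,0],[4,0,0],[4,0,0],[4,0,0],[4,0,0]]' --angular '[[0,0,0],[0,0,0],[0,0,0],[0,0,0],[0,0,0],[0,0,0],[0,0,0],[0,0,0],[0,0,0],[0,0,0],[0,0,0],[0,0,0],[0,0,0],[0,0,0],[0,0,0],[0,0,0],[0,0,0],[0,0,0],[0,0,0],[0,0,0]]'

```text
clock: 57.95
position: [0.5174, 0.2499, 0.2452]
ee_rot: [-2.22, -2.221, 0.003]
force: [0.2, 0.2, -3.5]
width: 0.553
gripper_force: 24.5
```

Request:
carry_out --claw '[4.5,4.5,4.5,4.5,4.5,4.5,4.5]' --delta_pos '[[4,0,0],[3,0,0],[2,0,0],[0.6,0,0],[0,0,0],[0,0,0],[0,0,0]]' --angular '[[0,0,0],[0,0,0],[0,0,0],[0,0,0],[0,0,0],[0,0,0],[0,0,0]]'

```text
clock: 58.65
position: [0.5197, 0.342, 0.2468]
ee_rot: [2.224, 2.218, -0.001]
force: [-0.2, -0.7, -3.8]
width: 0.55
gripper_force: 24.5
```

Request:
carry_out --claw '[4.5,4.5,4.5,4.5,4.5,4.5,4.5,4.5,4.5,4.5,4.5,4.5,4.5]' --delta_pos '[[0,0,2.5],[0,0,2.5],[0,0,2.5],[0,0,2.5],[0,0,2.5],[0,0,1.5],[0,0,1],[0,0,0.6],[0,0,0.6],[0,0,0.4],[0,0,0.4],[0,0,0],[0,0,0]]' --angular '[[0,0,0],[0,0,0],[0,0,0],[0,0,0],[0,0,0],[0,0,0],[0,0,0],[0,0,0],[0,0,0],[0,0,0],[0,0,0],[0,0,0],[0,0,0]]'

```text
clock: 59.95
position: [0.5192, 0.3441, 0.077]
ee_rot: [2.221, 2.221, 0.001]
force: [-0.3, -0.3, -3.7]
width: 0.549
gripper_force: 24.6
```

Request:
carry_out --claw '[4.5,4.5,6,8,9.1,9.1,9.1,9.1,9.1,9.1,9.1,9.1,9.1]' --delta_pos '[[0,0,0.1],[0,0,0],[0,0,0],[0,0,0],[0,0,0],[0,0,0],[0,0,-1],[0,0,-2],[0,0,-3],[0,0,-3],[0,0,-4],[0,0,-4],[0,0,0]]' --angular '[[0,0,0],[0,0,0],[0,0,0],[0,0,0],[0,0,0],[0,0,0],[0,0,0],[0,0,0],[0,0,0],[0,0,0],[0,0,0],[0,0,0],[0,0,0]]'

```text
clock: 61.25
position: [0.5213, 0.346, 0.2528]
ee_rot: [2.221, 2.22, 0.017]
force: [1.2, -0.3, -0.5]
width: 0.99
gripper_force: 0.0
```

Request:
carry_out --claw '[9.1,9.1,9.1,9.1,9.1,9.1,9.1,9.1,9.1,9.1,9.1,9.1,9.1,9.1,9.1,9.1,9.1,9.1,9.1,9.1]' --delta_pos '[[-2,0,0],[-3,0,0],[-4,0,0],[-4,0,0],[-4,0,0],[-4,0,0],[-4,0,0],[-4,0,0],[-4,0,0],[-4,0,0],[-4,0,0],[-4,0,0],[-4,0,0],[-4,0,0],[-4,0,0],[-4,0,0],[-3,0,0],[-2,0,0],[-1.2,0,0],[0,0,0]]' --angular '[[0,0,0],[0,0,0],[0,0,0],[0,0,0],[0,0,0],[0,0,0],[0,0,0],[0,0,0],[0,0,0],[0,0,0],[0,0,0],[0,0,0],[0,0,0],[0,0,0],[0,0,0],[0,0,0],[0,0,0],[0,0,0],[0,0,0],[0,0,0]]'

```text
clock: 63.25
position: [0.5177, -0.3297, 0.2452]
ee_rot: [-2.224, -2.218, 0.002]
force: [-1.1, 0.3, -0.2]
width: 0.989
gripper_force: 0.0
```

Down 17.2 cm to z 0.073 and grip.

Request:
carry_out --claw '[9.1,9.1,9.1,9.1,9.1,9.1,9.1,9.1,9.1,9.1,6,4.5,4.5,4.5,4.5,4.5,4.5,4.5]' --delta_pos '[[0,0,0],[0,0,2.5],[0,0,2.5],[0,0,2.5],[0,0,2.5],[0,0,2.5],[0,0,2.5],[0,0,2.2],[0,0,0],[0,0,0],[0,0,0],[0,0,0],[0,0,0],[0,0,0],[0,0,0],[0,0,0],[0,0,0],[0,0,0]]' --angular '[[0,0,0],[0,0,0],[0,0,0],[0,0,0],[0,0,0],[0,0,0],[0,0,0],[0,0,0],[0,0,0],[0,0,0],[0,0,0],[0,0,0],[0,0,0],[0,0,0],[0,0,0],[0,0,0],[0,0,0],[0,0,0]]'

```text
clock: 65.05
position: [0.519, -0.3281, 0.0739]
ee_rot: [2.222, 2.221, 0.0]
force: [-0.4, 0.4, 2.3]
width: 0.56
gripper_force: 25.0
```

Request:
carry_out --claw '[4.5,4.5,4.5,4.5,4.5,4.5,4.5,4.5,4.5,4.5,4.5,4.5,4.5,4.5,4.5,4.5,4.5,4.5,4.5,4.5]' --delta_pos '[[0,0,-1],[0,0,-2],[0,0,-3],[0,0,-3],[0,0,-3],[0,0,-3],[0,0,-2],[1,0,0],[2,0,0],[3,0,0],[4,0,0],[4,0,0],[4,0,0],[4,0,0],[4,0,0],[4,0,0],[4,0,0],[4,0,0],[4,0,0],[4,0,0]]' --angular '[[0,0,0],[0,0,0],[0,0,0],[0,0,0],[0,0,0],[0,0,0],[0,0,0],[0,0,0],[0,0,0],[0,0,0],[0,0,0],[0,0,0],[0,0,0],[0,0,0],[0,0,0],[0,0,0],[0,0,0],[0,0,0],[0,0,0],[0,0,0]]'

```text
clock: 67.05
position: [0.5173, 0.134, 0.2424]
ee_rot: [-2.22, -2.221, 0.003]
force: [-0.2, 0.2, -2.5]
width: 0.557
gripper_force: 25.0
```

Request:
carry_out --claw '[4.5,4.5,4.5,4.5,4.5,4.5,4.5]' --delta_pos '[[4,0,0],[2.4,0,0],[1,0,0],[0,0,0],[0,0,0],[0,0,0],[0,0,0]]' --angular '[[0,0,0],[0,0,0],[0,0,0],[0,0,0],[0,0,0],[0,0,0],[0,0,0]]'

```text
clock: 67.75
position: [0.5193, 0.2044, 0.2437]
ee_rot: [2.224, 2.218, -0.0]
force: [-0.3, -0.3, -2.8]
width: 0.557
gripper_force: 25.0
```

Request:
carry_out --claw '[4.5,4.5,4.5,4.5,4.5,4.5,4.5,4.5,4.5,4.5,4.5,4.5,4.5]' --delta_pos '[[0,0,2.5],[0,0,2.5],[0,0,2.5],[0,0,2.5],[0,0,2.5],[0,0,1.5],[0,0,1],[0,0,0.6],[0,0,0.6],[0,0,0.4],[0,0,0.4],[0,0,0],[0,0,0]]' --angular '[[0,0,0],[0,0,0],[0,0,0],[0,0,0],[0,0,0],[0,0,0],[0,0,0],[0,0,0],[0,0,0],[0,0,0],[0,0,0],[0,0,0],[0,0,0]]'

```text
clock: 69.05
position: [0.5192, 0.2061, 0.0739]
ee_rot: [2.221, 2.221, 0.001]
force: [0.7, -0.7, -2.8]
width: 0.562
gripper_force: 25.0
```

Request:
carry_out --claw '[4.5,4.5,6,8,9.1,9.1,9.1,9.1,9.1,9.1,9.1,9.1,9.1,9.1,9.1,9.1,9.1,9.1]' --delta_pos '[[0,0,0.1],[0,0,0],[0,0,0],[0,0,0],[0,0,0],[0,0,0],[0,0,-1],[0,0,-2],[0,0,-3],[0,0,-3],[0,0,-4],[0,0,-4],[0,0,-4],[2,0,-4],[3,0,0],[4,0,0],[0,0,0],[0,0,0]]' --angular '[[0,0,0],[0,0,0],[0,0,0],[0,0,0],[0,0,0],[0,0,0],[0,0,0],[0,0,0],[0,0,0],[0,0,0],[0,0,0],[0,0,0],[0,0,0],[0,0,0],[0,0,0],[0,0,0],[0,0,0],[0,0,0]]'

```text
clock: 70.85
position: [0.5184, 0.2968, 0.323]
ee_rot: [-2.219, -2.224, 0.0]
force: [-0.8, 0.6, -0.1]
width: 0.992
gripper_force: 0.0
```

```bash
python3 look.py 11 spray_can,square_tin,neck_bottle,stock_tray wrist,scene; python3 look.py 11s oil_filter,job_tray scene,side
```

```text
{'clock': np.float64(70.85), 'position': array([0.518, 0.297, 0.323]), 'ee_rot': array([-2.219, -2.224,  0.   ]), 'width': np.float64(0.992)}
wrist
spray_can 0.68 [232. 170.] [0.4483 0.2803]
square_tin 0.83 [331.  39.] [0.5821 0.4515]
square_tin 0.78 [162.  37.] [0.3654 0.4553]
square_tin 0.77 [373. 120.] [0.6427 0.3501]
neck_bottle 0.92 [280. 220.] [0.5166 0.2046]
stock_tray 0.63 [258. 171.] [0.4851 0.2776]
scene
spray_can 0.97 [380. 238.] [0.4482 0.2813]
square_tin 0.8 [448. 291.] [0.4773 0.4991]
square_tin 0.79 [360. 302.] [0.637  0.3499]
square_tin 0.72 [454. 250.] [0.3564 0.4511]
neck_bottle 0.63 [342. 241.] [0.5216 0.2106]
stock_tray 0.61 [371. 248.] [0.4869 0.2797]
{'clock': np.float64(71.35), 'position': array([0.519, 0.296, 0.323]), 'ee_rot': array([2.222, 2.221, 0.   ]), 'width': np.float64(0.993)}
scene
oil_filter 0.4 [269. 214.] [0.5747 0.0054]
job_tray 0.83 [267. 216.] [0.5813 0.0028]
side
oil_filter 0.98 [284. 232.] [0.582  0.0015]
oil_filter 0.73 [213. 195.] [0.4677 0.252 ]
job_tray 0.92 [283. 230.] [0.584  0.0148]
```

View pics/wrist11.png

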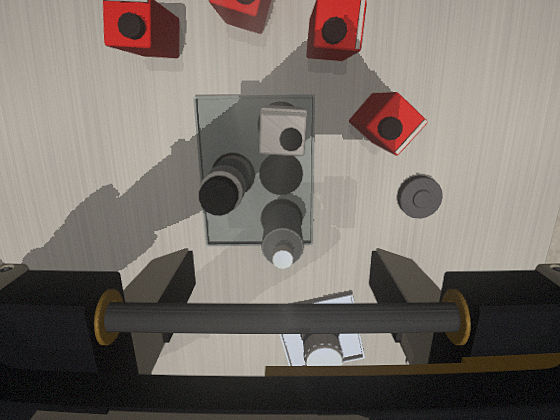

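View pics/side11s.png

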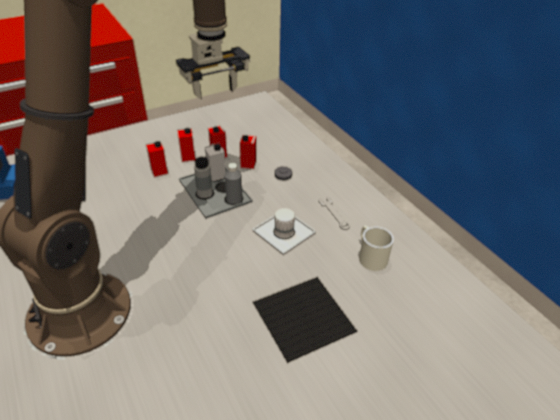

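The tin (284,130), spray can (228,185) and bottle (282,235) stand upright on their spots in the wrist view. The filter stands centred on the job tray at (285,225) in the side view. The mug, wrench and bearing look untouched, and the gripper is clear.

```bash
python3 -c "
from cell import arm
print(arm.sign_off())"
```

```text
the job is handed in; nothing more can be done
None
```

I handed the job in at about 71 s. The filter stands on the job tray's pad, the spray can, tin and bottle are back upright on their stock-tray spots, and the final images show the mug, wrench and bearing in place; no verdict came back.

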